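# Aim the work lamp at the short offcut

### The arm

A 6-joint arm with a two-finger parallel gripper is mounted at the origin on a cart in front of the work surface, level with it; the furniture and walls round the work are solid. World frame = base frame: x ahead of the robot, y to its left, z up, the work surface at z = 0. Lengths are in m, angles in rad, forces in N, time in s.
With the tool pointing down it reaches from about 0.3 to 0.775 m from the base axis. Payload 14.6 kg.
Tool frame: the origin (TCP) lies on the centre line of the jaws, within the pads' length; the fingertips stand 19 mm ahead of it and the grasp point (between the pads) is the TCP; y points along the fingers, x is the direction in which the jaws open and shut, and the axes are right-handed (so a half turn about y gives the same grasp; the last joint's range is limited). The gripper opens to 94 mm and grips with 3 to 60 N. Pads are 16 mm wide; open, the fingers measure 119 mm over their backs; the gripper's body (75 mm by 177 mm) begins 78 mm behind the grasp point.
Start: joints at [1.196, 0.3, 1.521, -0, 1.321, -0.067], TCP at [0.167, 0.524, 0.2] pointing down, gripper open.
Joint ranges: [-3.03, 3.03], [-0.79, 2.21], [0.23, 2.52], [-1.04, 4.18], [0, 3.07], [-2.55, 2.55]. Speed limits (rad/s): [2.22, 2.22, 2.57, 3.14, 3.14, 3.14].

### API

Orientations are given as [roll, pitch, yaw] about the fixed x, y, z axes, in that order (R = Rz(yaw) Ry(pitch) Rx(roll)).
In Python, from station import ctrl, optics gives the robot as it stands.
- The arm moves only by the tool jog_arm, never from a script. Its argument "targets" is a list of rows, each a list of 3 entries, a list of its own where there are three numbers: the finger opening in cm, from 0 to 9.4, then the shift along the tool's x, y, z in cm, then the turn about the tool's y in rad. A call has 1 to 10 rows; each row is the pose to reach, as a shift and turn from the pose commanded when the call began, along the tool's axes at that moment; what a row does not reach only later rows make up. A row lasts 1/10 s, in which the tool goes at most 50 mm and 8.59 degrees, less where a joint would pass 70% of its speed; a pose out of reach is approached as far as the arm can. A call with a gripper value outside its range is refused whole. The fingers move at their own pace and stop on an object; "grip_force" is the grip in N (left out, the last holds). Time passes only in rows, so rows that repeat a pose let the fingers close. It gives the time, the measured TCP pose, the force and the opening at its end, in the units of the state.
- ctrl.get_obs(): the state, without advancing time (a new reading comes with each control period).
- optics.camera(name): name is "side" or "top" or "wrist"; returns a dict with "img" (420x560x3 uint8, red, green, blue), "range_z" (420x560 float32, m along the optical axis (not along the pixel's ray), 0 where there is no reading), "camera_matrix" (3x3 intrinsics, pixels), "world_to_cam" (4x4, takes a point from world to camera coordinates); the wrist camera has in their place "mount" (4x4, takes a point from camera to tool coordinates, whose origin is the TCP and whose axes are the tool frame's). Camera axes: x right, y up, looking along -z (the intrinsics and any distortion apply to the point x, -y, -z); pixel columns grow to the right and rows downward; lengths in m; the calibration is good to about 2 mm. A picture is of the moment at which its call begins: read the wrist's pose just before it.
- ctrl.hand_in(): hands the job in, once; it reports no verdict.
The state is a dict: "time_s": time; "qpos": joint angles; "joint_vel": joint speeds; "tau": joint torques, N m; "ee_pos": TCP position; "eef_rot": TCP orientation; "force": force on the tool from outside, world axes, zero at the start; "moment": the same for the moment, N m; "grip_width": finger opening in m.
Only numpy, scipy, OpenCV 4.12 (cv2) and the standard library are available. Lean on these libraries where they do the work, as an engineer would, in place of code of your own. Each camera call takes 0.05 s, during which the arm holds its last target. There are 200 camera calls.

### The job

Aim the work lamp at the short, stubby wooden offcut, so that the middle of its beam falls on the middle of that block: swivel the lamp's yoke and tilt its head by the handle, then let go. Leave both offcuts lying where they are.

Things in the scene. Friction and masses are not known exactly. Their poses are not given: they have to be found in the camera images.
- lamp: Work lamp's heavy round magnetic foot, 100 mm across, 28 mm high, fixed to the table; origin at the centre of its underside. A black switch knob sticks out of its -x side. On it stands a U-shaped swivelling yoke (188 mm wide over its arms, 206 mm over the black side knobs).
- lamp_pivot (a point): Middle of the lamp head's tilt axis, 150 mm above the table, exactly above the foot's centre, on the vertical swivel axis. Turns with the yoke: z up, y along the tilt axis, the lamp faces its -x side. The head is a flat grey box, 150 wide, 80 high, about 45 mm thick, white lens in front, cooling fins behind.
- lamp_lens (a point): Centre of the lamp's white lens, 24 mm in front of the tilt axis. It moves with the head: the beam leaves along its -x axis, square to the lens, on a line through lamp_pivot; y runs along the tilt axis; z points to the carrying handle.
- lamp_handle (a point): Middle of the straight bar of the head's carrying handle, 110 mm from the tilt axis and parallel to it (70 mm clear above the head); axes as lamp_lens. Its round rubber grip is 15 mm thick, 80 mm long; side posts 116 mm apart. Tipping the head forward moves the bar forward and down. It can be gripped from above and led along its arc: the bar turns in the fingers.
- lamp_swivel (a joint): Swivel of the yoke about the vertical axis, rad, -1.7 to 1.7; grows anticlockwise seen from above; 0 where the small black switch knob on the foot is, the foot itself stands turned a little. Stiff with friction (about 0.15 N m), stays where it is left.
- lamp_tilt (a joint): Tilt of the head, rad, -0.35 to 1.05; 0 = beam level, positive = beam pointing down. Stiff with friction (about 0.22 N m, 2 N at the handle), stays where it is left.
- short_offcut_center (a point): Centre (half-way up) of the short offcut: a stubby bare wood block 50 x 75 x 50 mm lying on the table, 25 mm below this point. The lamp must point here. Loose.
- long_offcut_center (a point): Centre (half-way up) of the other offcut: a longer bare wood block 58 x 140 x 45 mm lying on the table. Not the one to light. Loose.
There are look-alikes about, which are no part of the job. Leave any pink or red look-alike of the part that bears short_offcut_center alone.

How it is judged:
At the end, for the whole second after the job is handed in: The lamp faces the short offcut: the line along the middle of the beam passes its centre within 30 mm sideways and within 30 mm measured along the head's height (about 6 to 9 degrees either way), the lamp is at rest, and both offcuts lie within 20 mm of where they started (x of short_offcut_center in the frame of lamp_lens below -0.05 m and y of short_offcut_center in the frame of lamp_lens between -0.03 and 0.03 m and z of short_offcut_center in the frame of lamp_lens between -0.03 and 0.03 m and velocity of joint lamp_swivel between -0.03 and 0.03 rad/s and velocity of joint lamp_tilt between -0.03 and 0.03 rad/s and distance of each of short_offcut_center, long_offcut_center from where it was at the start of the episode below 0.02 m); the robot touches nothing.
It fails at once if the short offcut is shifted by more than 30 mm (distance of short_offcut_center from where it was at the start of the episode above 0.03 m).
It fails at once if the long offcut is shifted by more than 30 mm (distance of long_offcut_center from where it was at the start of the episode above 0.03 m).
It also fails if it takes over 38 s, if anything falls off the work surface, if the arm or the gripper's body presses on something with over 40 N, if the wrist force passes 120 N, or if a joint passes its speed limit or range.

## Working session

There is one attempt and no reset: what is moved stays moved. The work goes in short steps, Python scripts to look and compute and a tool call to move; the robot and the scene stay as the last step left them, time stands still between calls to the robot, and variables do not carry over. Pictures are saved under pics/ and viewed, about 8 in all and at most 12, crops included, and the job is handed in when it is done.

Besides the shell and the picture viewer there is one more tool, called as a command line: name --argument value ..., lists and objects as JSON in quotes. jog_arm: Moves the arm, as the interface text tells. Its arguments: {"type":"object","properties":{"targets":{"type":"array","items":{"type":"array"}},"grip_force":{"type":"number"}},"required":["targets"]}

```bash
mkdir -p pics; cat > h.py <<'E'
import numpy as np,cv2
from station import ctrl,optics
def grab(n):
    d=optics.camera(n); np.savez(f'{n}.npz',**d); return d
def pts(d):
    K=d['camera_matrix'];z=d['range_z'];v,u=np.mgrid[:420,:560]
    c=np.stack([(u-K[0,2])/K[0,0]*z,-(v-K[1,2])/K[1,1]*z,-z,np.ones_like(z)],-1)
    P=(c@np.linalg.inv(d['world_to_cam']).T)[...,:3]; P[z==0]=np.nan; return P
E
python3 - <<'E'
from h import *
o=ctrl.get_obs();print(o['time_s'],o['ee_pos'],o['eef_rot'])
for n in('side','top'):
    d=grab(n);cv2.imwrite(f'pics/{n}0.png',d['img'][...,::-1]);print(d.keys(),d['camera_matrix'],np.linalg.inv(d['world_to_cam']).round(3))
E
```

```text
0.0 [0.16651974 0.52390283 0.1993634 ] [-1.57073374e+00  1.16764769e-03  1.26305076e+00]
dict_keys(['img', 'range_z', 'camera_matrix', 'world_to_cam']) [[503.49976554   0.         276.39992666]
 [  0.         503.49976554 215.07707025]
 [  0.           0.           1.        ]] [[ 0.938  0.219 -0.267  0.221]
 [-0.345  0.611 -0.713 -0.87 ]
 [ 0.007  0.761  0.649  0.957]
 [ 0.     0.     0.     1.   ]]
dict_keys(['img', 'range_z', 'camera_matrix', 'world_to_cam']) [[438.2568098    0.         282.17823569]
 [  0.         438.2568098  211.0530254 ]
 [  0.           0.           1.        ]] [[ 0.026  0.989 -0.148  0.381]
 [-0.999  0.031  0.027 -0.01 ]
 [ 0.031  0.147  0.989  1.083]
 [ 0.     0.     0.     1.   ]]
```

View pics/side0.png

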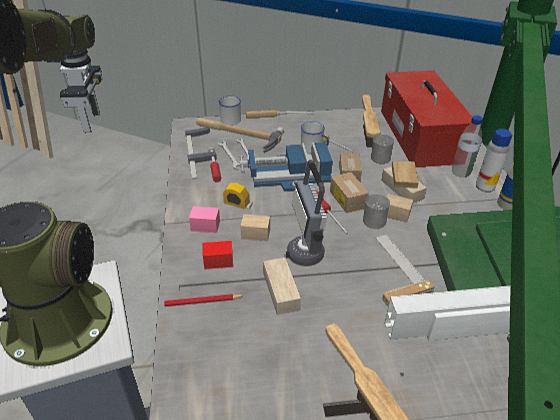

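View pics/top0.png

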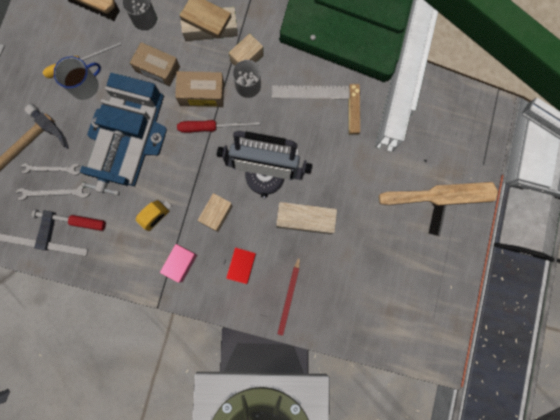

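Short-offcut candidates in the top view are the bare block at (214,212) and the block at (246,48). Pink (178,263) and red (241,266) are excluded, and the long offcut is at (306,217). I'll measure these and the lamp.

```bash
cat > m.py <<'E'
from h import *
d=dict(np.load('top.npz'));P=pts(d)
hsv=cv2.cvtColor(d['img'],cv2.COLOR_RGB2HSV)
for n,(u,v) in dict(short=(214,212),far=(246,48),long=(306,217)).items():
    z0=P[v,u,2]
    m=(np.abs(P[...,2]-z0)<.008).astype(np.uint8)
    k,l,s,c=cv2.connectedComponentsWithStats(m,connectivity=4);m=l==l[v,u]
    q=P[m][:,:2].astype(np.float32)*1000;r=cv2.minAreaRect(q)
    print(n,'z',z0.round(3),r,q.mean(0),hsv[v,u])
for cam in('top','side'):
    d=dict(np.load(cam+'.npz'));P=pts(d)
    q=P.reshape(-1,3);
    # lamp region
    s=(abs(q[:,0]-.5)<.2)&(abs(q[:,1]-.04)<.14)&(q[:,2]>.06)
    a=q[s];print(cam,len(a),a.min(0),a.max(0))
    for lo in np.arange(.06,.28,.02):
        b=a[(a[:,2]>=lo)&(a[:,2]<lo+.02)]
        if len(b)>3:print(round(lo,2),len(b),b.mean(0).round(3),cv2.minAreaRect((b[:,:2]*1000).astype(np.float32)))
d=dict(np.load('top.npz'))['img'];e=dict(np.load('side.npz'))['img']
A=cv2.resize(d[120:240,190:330],(560,480),interpolation=cv2.INTER_CUBIC)
cv2.imwrite('pics/c1.png',A[...,::-1])
cv2.imwrite('pics/c2.png',cv2.resize(e[140:280,220:420],(800,560),interpolation=cv2.INTER_CUBIC)[...,::-1])
E
python3 m.py
```

```text
short z 0.052 ((529.3343505859375, 123.07160949707031), (50.82866287231445, 74.89772033691406), 62.911048889160156) [528.8701  122.64536] [ 17  76 187]
far z 0.049 ((942.5399780273438, 64.15457916259766), (52.24627685546875, 75.33057403564453), 45.04423522949219) [944.5116    63.319546] [ 17  77 178]
long z 0.043 ((522.6941528320312, -97.30534362792969), (140.1585235595703, 58.83800506591797), 84.7484359741211) [522.1238  -96.99313] [ 18  53 188]
top 2782 [ 0.59497293 -0.09742026  0.08560688] [0.66886195 0.10979574 0.26878157]
0.08 77 [ 0.623 -0.022  0.091] ((631.20947265625, 5.7770843505859375), (178.98605346679688, 27.41176414489746), 81.09044647216797)
0.1 26 [0.629 0.047 0.112] ((620.0697631835938, 8.661018371582031), (179.38858032226562, 27.495723724365234), 77.91321563720703)
0.12 182 [0.61  0.012 0.132] ((623.6810913085938, 6.6263427734375), (179.9672088623047, 38.72978210449219), 80.80230712890625)
0.14 345 [0.616 0.011 0.152] ((624.6744995117188, 7.5096588134765625), (209.2687530517578, 38.71533966064453), 81.31057739257812)
0.16 472 [0.625 0.008 0.171] ((634.585205078125, 5
[... 1541 characters left out ...]
75.1593780517578, 52.964927673339844), 80.64643096923828)
0.18 572 [ 0.628 -0.001  0.188] ((634.5196533203125, 6.0703125), (153.379150390625, 48.92197036743164), 79.13410949707031)
0.2 65 [0.638 0.003 0.21 ] ((638.9160766601562, 3.520751953125), (126.78392028808594, 13.995006561279297), 81.6900634765625)
0.22 71 [ 0.64  -0.003  0.23 ] ((641.4579467773438, 2.72186279296875), (127.61849975585938, 12.32974624633789), 81.37944030761719)
0.24 75 [ 0.638 -0.025  0.252] ((644.7759399414062, 2.398284912109375), (127.460205078125, 13.64018726348877), 81.01631164550781)
0.26 168 [ 0.644 -0.001  0.264] ((645.6530151367188, 2.790210723876953), (115.31599426269531, 15.294822692871094), 81.19611358642578)
```

View pics/c1.png

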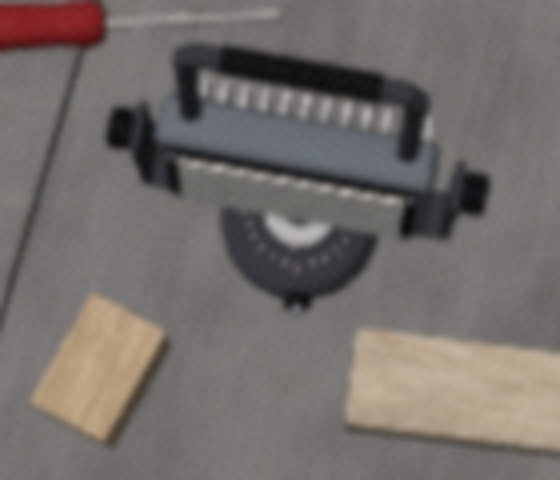

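View pics/c2.png

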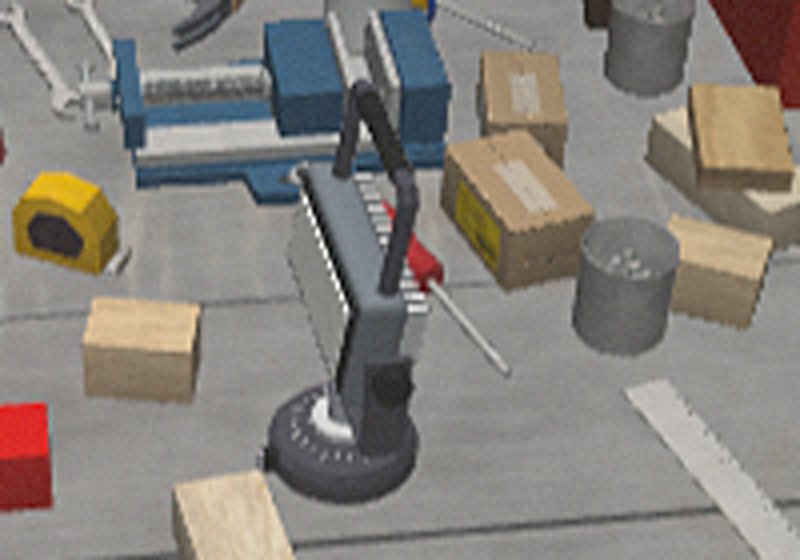

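The crops show the short offcut in front of the lamp at crop-1 (98,370), i.e. top view (214,212). It measures 51x75 mm with its top at 52 mm. The equal-sized block behind the can, top view (246,48), is about 0.33 m directly behind the lamp. That is outside the ±1.7 rad swivel, so it is a look-alike. Next I'll fit the foot centre and compute the path.

```bash
cat >> h.py <<'E'
def row(o,p,yaw):
    from scipy.spatial.transform import Rotation as R
    r=R.from_euler('xyz',o['eef_rot']); s=r.inv().apply(np.array(p)-o['ee_pos'])*100
    return s.round(1).tolist(), round(float((o['eef_rot'][2]-yaw+np.pi)%(2*np.pi)-np.pi),2)
E
python3 - <<'E'
from h import *
from scipy.optimize import least_squares as L
for c in('top','side'):
    P=pts(dict(np.load(c+'.npz'))).reshape(-1,3)
    s=(abs(P[:,2]-.0285)<.004)&(np.hypot(P[:,0]-.62,P[:,1]-.007)<.065);q=P[s,:2].astype(np.float32)
    h=cv2.convexHull(q)[:,0]
    # outer rim points visible on -x side
    e=h[h[:,0]<.61]
    f=L(lambda c:np.hypot(*(e-c).T)-.05,[.62,.007],loss='soft_l1',f_scale=.002);print(c,len(q),len(e),f.x,np.abs(f.fun).mean())
o=ctrl.get_obs();print(row(o,[.645,.004,.36],-.157),row(o,[.167,.524,.36],1.263))
E
```

```text
top 245 5 [0.63652767 0.00564413] 0.0009962986803033578
side 194 7 [0.63865691 0.00144847] 0.0005557395999221343
([-35.1, -16.0, -61.3], 1.42) ([0.0, -16.1, -0.0], -0.0)
```

```bash
python3 - <<'E'
from h import *
a=np.array([.157,.988]);n=np.array([.988,-.157])
for c in('top','side'):
    P=pts(dict(np.load(c+'.npz'))).reshape(-1,3);P=P[(np.hypot(P[:,0]-.63,P[:,1]-.006)<.125)&(P[:,2]>.05)]
    q=P[:,:2]-[.63,.006];s=q@a;t=q@n
    print(c,'ends',s.min(),s.max())
    for lo,hi in((-.11,-.096),(.096,.11),(-.094,-.083),(.083,.094)):
        m=(s>lo)&(s<hi);print(lo,m.sum(),'t',t[m].min(),t[m].max(),'z',P[m,2].min(),P[m,2].max())
    m=P[:,2]>.255;print('bar s,t',s[m].mean(),t[m].min(),t[m].max(),P[m,2].max())
E
```

```text
top ends -0.10401887599039564 0.10537818156514457
-0.11 39 t -0.008950111029471151 0.011363385041311989 z 0.14945184975266346 0.1630958116990805
0.096 45 t -0.010285059815550406 0.011405992458206149 z 0.14641739266594922 0.16307021354622897
-0.094 89 t -0.012443096360685382 0.014408102660244273 z 0.0866518463221283 0.16743226387183185
0.083 123 t -0.09160771182497637 0.01340440679400567 z 0.05037736077246979 0.16602199982362875
bar s,t 0.0006669121128356126 0.007931155153618199 0.023061105780737286 0.2687815685698729
side ends -0.10626998417882931 0.08314031024861121
-0.11 73 t -0.010099099364158995 0.013677238915303746 z 0.14000423705952092 0.16238250148500333Traceback (most recent call last):
  File "<stdin>", line 8, in <module>
    return umr_minimum(a, axis, None, out, keepdims, initial, where)
ValueError: zero-size array to reduction operation minimum which has no identity
```

jog_arm --targets '[[9.4,[0,-5,0],0],[9.4,[0,-10,0],0],[9.4,[0,-16,0],0],[9.4,[-4,-16,-6],0.1],[9.4,[-7,-16,-12],0.25],[9.4,[-10,-16,-18],0.4],[9.4,[-14,-16,-24],0.55],[9.4,[-17,-16,-30],0.7],[9.4,[-20,-16,-35],0.82],[9.4,[-23,-16,-40],0.95]]'

```text
time_s: 1.1
ee_pos: [0.4037, 0.265, 0.3597]
eef_rot: [-1.571, 0.0, 0.308]
force: [0.5, 0.6, -0.4]
grip_width: 0.0942
```

```bash
python3 - <<'E'
from h import *
o=ctrl.get_obs();print(row(o,[.6455,.004,.36],-.157),row(o,[.6455,.004,.262],-.157))
E
```

```text
([15.1, -0.0, -32.2], 0.47) ([15.1, 9.8, -32.2], 0.47)
```

jog_arm --targets '[[9.4,[2.5,0,-5],0.1],[9.4,[5,0,-9],0.2],[9.4,[7,0,-14],0.3],[9.4,[9,0,-18],0.4],[9.4,[11,0,-22],0.47],[9.4,[13,0,-26],0.47],[9.4,[14,0,-30],0.47],[9.4,[15.1,0,-32.2],0.47],[9.4,[15.1,0,-32.2],0.47],[9.4,[15.1,0,-32.2],0.47]]'

```text
time_s: 2.1
ee_pos: [0.6456, 0.0069, 0.3591]
eef_rot: [-1.571, 0.001, -0.157]
force: [-0.5, -0.6, -0.3]
grip_width: 0.0941
```

```bash
python3 - <<'E'
from h import *
o=ctrl.get_obs();print(o['ee_pos'],o['eef_rot'])
d=optics.camera('wrist');cv2.imwrite('pics/w1.png',d['img'][...,::-1])
print(row(o,[.6455,.004,.262],-.157))
from scipy.spatial.transform import Rotation as R
T=np.eye(4);T[:3,:3]=R.from_euler('xyz',o['eef_rot']).as_matrix();T[:3,3]=o['ee_pos']
d['world_to_cam']=np.linalg.inv(T@d['mount']);P=pts(d).reshape(-1,3)
m=(P[:,2]>.25)&(P[:,2]<.275)&(np.hypot(P[:,0]-.645,P[:,1])<.08);b=P[m];print(m.sum(),cv2.minAreaRect((b[:,:2]*1000).astype(np.float32)),b[:,2].max())
E
```

```text
[0.6455821  0.0069046  0.35905831] [-1.57074401e+00  1.21771531e-03 -1.57495754e-01]
([0.0, 9.7, -0.3], -0.0)
1842 ((647.0165405273438, 7.312629699707031), (126.3338623046875, 14.220727920532227), 81.37855529785156) 0.26886978667723366
```

View pics/w1.png

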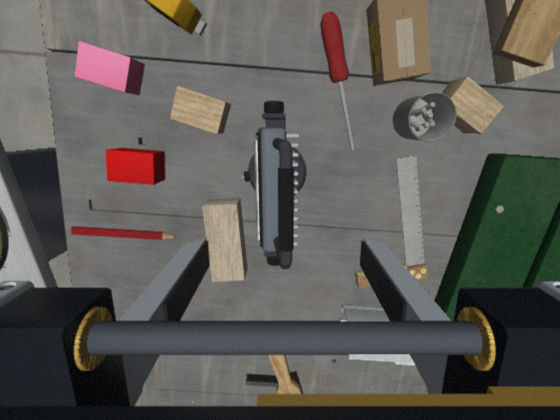

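The wrist view shows the bar at about (285,200), square to the jaws, with nothing in the fingers' way. Descend and grip.

jog_arm --targets '[[9.4,[0,3,0],0],[9.4,[0,6,0],0],[9.4,[0,8.5,0],0],[9.4,[0,9.7,0],0],[9.4,[0,9.7,0],0],[4,[0,9.7,0],0],[1,[0,9.7,0],0],[1,[0,9.7,0],0],[1,[0,9.7,0],0],[1,[0,9.7,0],0]]' --grip_force 25

```text
time_s: 3.15
ee_pos: [0.6457, 0.0069, 0.2631]
eef_rot: [-1.571, -0.0, -0.157]
force: [0.0, -0.2, -0.4]
grip_width: 0.0579
```

```bash
cat > plan.py <<'E'
from h import *
o=ctrl.get_obs();print(o['time_s'],o['ee_pos'],o['eef_rot'],o['force'],o['grip_width'])
p=np.array([.631,.0065,.15]);s=np.array([.529,.123,.025]);d=s-p
T=np.arctan2(-d[2],np.hypot(*d[:2]));Y=np.arctan2(-d[1],-d[0]);print('tilt',T,'yaw',Y)
q=o['ee_pos']-p;x0=np.array([np.cos(o['eef_rot'][2]),np.sin(o['eef_rot'][2]),0])
t0=np.arctan2(-q@x0,q[2]);r=np.hypot(q@x0,q[2]);y0=o['eef_rot'][2];print('now tilt',t0,'r',r)
def at(t,y):return row(o,p+r*np.array([-np.sin(t)*np.cos(y),-np.sin(t)*np.sin(y),np.cos(t)]),y)
for f in np.linspace(0,1,11)[1:]:print(at(t0+f*(T-t0),y0))
print()
for f in np.linspace(0,1,11)[1:]:print(at(T,y0+f*(Y-y0)))
E
python3 plan.py
```

```text
3.15 [0.6456649  0.0068772  0.26308113] [-1.57076339e+00 -3.51989990e-04 -1.57066413e-01] [ 0.03345283 -0.23853447 -0.37970352] 0.057866246543726435
tilt 0.6791588171668083 yaw -0.8516625604754465
now tilt -0.12688135310780577 r 0.11399751761765349
([-0.9, -0.1, -0.3], 0.0)
([-1.8, -0.1, -0.3], 0.0)
([-2.7, -0.0, -0.3], 0.0)
([-3.7, 0.1, -0.3], 0.0)
([-4.6, 0.3, -0.3], 0.0)
([-5.4, 0.6, -0.3], 0.0)
([-6.3, 1.0, -0.3], 0.0)
([-7.1, 1.4, -0.3], 0.0)
([-7.9, 1.9, -0.3], 0.0)
([-8.6, 2.4, -0.3], 0.0)

([-8.6, 2.4, 0.2], 0.07)
([-8.5, 2.4, 0.7], 0.14)
([-8.4, 2.4, 1.2], 0.21)
([-8.3, 2.4, 1.7], 0.28)
([-8.2, 2.4, 2.2], 0.35)
([-8.0, 2.4, 2.6], 0.42)
([-7.8, 2.4, 3.1], 0.49)
([-7.5, 2.4, 3.5], 0.56)
([-7.2, 2.4, 3.9], 0.63)
([-6.9, 2.4, 4.3], 0.69)
```

jog_arm --targets '[[1,[0,0.2,0],0],[1,[0,0.2,0],0],[1,[0,0.2,0],0],[1,[0,0.2,0],0],[1,[0,0.2,0],0],[1,[0,0.2,0],0],[1,[0,0.2,0],0],[1,[0,0.2,0],0],[1,[0,0.2,0],0],[1,[0,0.2,0],0]]'

```text
time_s: 4.15
ee_pos: [0.6456, 0.0069, 0.2608]
eef_rot: [-1.571, -0.0, -0.157]
force: [0.2, 0.0, 0.7]
grip_width: 0.0099
```

```bash
python3 plan.py
```

```text
4.15 [0.64559562 0.00691914 0.26083092] [-1.57083224e+00 -1.02024276e-05 -1.56978573e-01] [2.41664163e-01 3.20613184e-04 6.55727185e-01] 0.009888911714187014
tilt 0.6791588171668083 yaw -0.8516625604754465
now tilt -0.12876575937650264 r 0.11175613153908001
([-0.9, -0.1, -0.3], 0.0)
([-1.8, -0.1, -0.3], 0.0)
([-2.7, -0.0, -0.3], 0.0)
([-3.6, 0.1, -0.3], 0.0)
([-4.5, 0.3, -0.3], 0.0)
([-5.3, 0.6, -0.3], 0.0)
([-6.2, 1.0, -0.3], 0.0)
([-7.0, 1.4, -0.3], 0.0)
([-7.7, 1.8, -0.3], 0.0)
([-8.5, 2.4, -0.3], 0.0)

([-8.4, 2.4, 0.2], 0.07)
([-8.4, 2.4, 0.7], 0.14)
([-8.3, 2.4, 1.2], 0.21)
([-8.2, 2.4, 1.7], 0.28)
([-8.0, 2.4, 2.1], 0.35)
([-7.9, 2.4, 2.6], 0.42)
([-7.6, 2.4, 3.0], 0.49)
([-7.4, 2.4, 3.4], 0.56)
([-7.1, 2.4, 3.8], 0.63)
([-6.8, 2.4, 4.2], 0.69)
```

```bash
python3 - <<'E'
from h import *
a=optics.camera('wrist')['img'];d=grab('side');e=d['img']
A=np.hstack([cv2.resize(a,(400,300)),cv2.resize(e[100:280,220:460],(400,300),interpolation=cv2.INTER_CUBIC)])
cv2.imwrite('pics/g1.png',A[...,::-1])
E
```

```text
(no output)
```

View pics/g1.png

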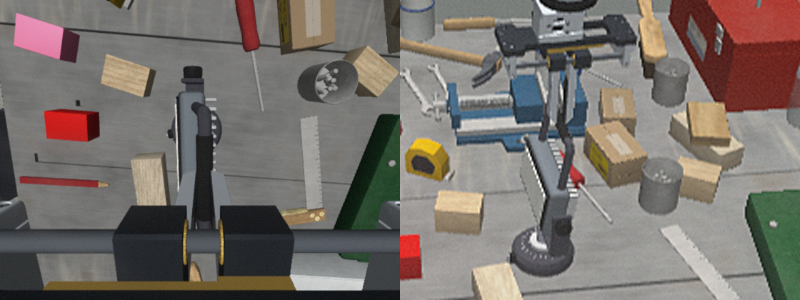

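The fingers straddle the bar (wrist view about (205,170) in the left half), but the opening only reads the commanded 1 cm. I'll command 0 to see whether it is held.

jog_arm --targets '[[0,[0,0,0],0],[0,[0,0,0],0],[0,[0,0,0],0]]'

```text
time_s: 4.55
ee_pos: [0.6458, 0.0069, 0.2614]
eef_rot: [-1.571, -0.001, -0.157]
force: [1.2, -0.6, 4.7]
grip_width: 0.0006
```

```bash
python3 - <<'E'
from h import *
o=ctrl.get_obs();w=optics.camera('wrist');a=w['img'];d=grab('side');e=d['img'];t=grab('top')
A=np.hstack([cv2.resize(a[90:420,120:480],(400,367),interpolation=cv2.INTER_CUBIC),cv2.resize(e[100:220,260:380],(400,367),interpolation=cv2.INTER_CUBIC)])
cv2.imwrite('pics/g2.png',A[...,::-1])
P=pts(t).reshape(-1,3);m=(np.hypot(P[:,0]-.64,P[:,1])<.125)&(P[:,2]>.12)&(P[:,2]<.3);b=P[m]
from scipy.spatial.transform import Rotation as R
T=np.eye(4);T[:3,:3]=R.from_euler('xyz',o['eef_rot']).as_matrix();T[:3,3]=o['ee_pos'];w['world_to_cam']=np.linalg.inv(T@w['mount'])
P=pts(w).reshape(-1,3);m=(np.hypot(P[:,0]-.64,P[:,1])<.125)&(P[:,2]>.12)&(P[:,2]<.3);c=P[m]
for n,b in(('top',b),('wrist',c),('side',pts(d).reshape(-1,3))):
  b=b[np.hypot(b[:,0]-.64,b[:,1])<.1]
  s=(b[:,:2]-[.631,.0065])@[.157,.988];x=(b[:,:2]-[.631,.0065])@[.988,-.157]
  for lo in(-.065,-.05,-.03,0.02,.035,.05):
    k=(s>lo)&(s<lo+.015)&(b[:,2]>.2)&(b[:,2]<.28)
    if k.sum()>3:print(n,lo,k.sum(),x[k].min(),x[k].max(),b[k,2].min(),b[k,2].max())
E
```

```text
wrist -0.05 10 0.014707744968562426 0.015377832540170455 0.2645860945861175 0.26672320896011825
wrist 0.02 567 0.007815464858824886 0.022214835482494824 0.2601093929892961 0.2694167962602686
wrist 0.035 553 0.007990883343188452 0.022051701731083735 0.2595444609709394 0.2683277206055179
wrist 0.05 594 0.00229177007518452 0.02072048315197051 0.20009621717312975 0.2667775383798647
side -0.065 126 0.0013924722917377516 0.01917143434214383 0.20020669926292667 0.26703974644532646
side -0.05 28 0.008513043129342859 0.020597974667561778 0.256659101703796 0.26671454401371597
side -0.03 25 0.0067674238841535315 0.021476487310871706 0.2561176536597024 0.26813416419764613
side 0.02 4 0.0059230467128077915 0.007376036667491496 0.2599112770800819 0.2623074239104355
side 0.035 7 0.007921807996247912 0.01028242080550322 0.2013288583257239 0.2646873282306097
side 0.05 78 0.0017146674070337195 0.014955506197059475 0.20002174473562928 0.2642877743358236
```

View pics/g2.png

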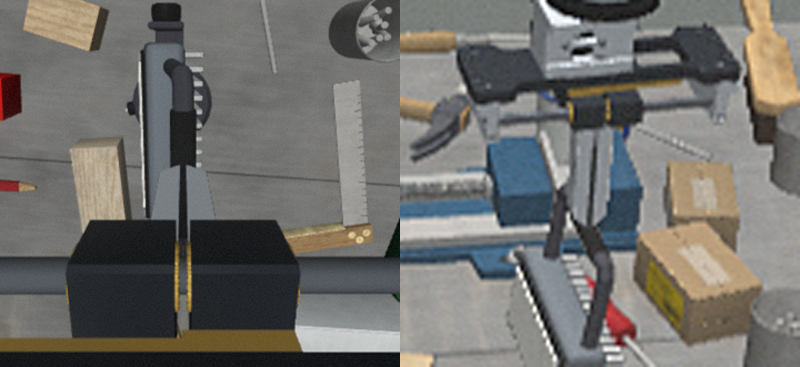

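```bash
python3 - <<'E'
from h import *
P=pts(dict(np.load('side.npz')))
for v in range(100+40,100+90,3):
  u=260+int((590)-400)*120//400
  print(v,u,P[v,u-6].round(3),P[v,u-3].round(3),P[v,u].round(3),P[v,u+4].round(3))
E
```

```text
140 317 [ 0.617 -0.021  0.374] [ 0.623 -0.024  0.375] [ 0.628 -0.028  0.376] [ 0.64  -0.024  0.371]
143 317 [0.633 0.012 0.344] [ 0.634 -0.001  0.351] [0.642 0.    0.349] [ 0.649 -0.005  0.35 ]
146 317 [0.632 0.01  0.337] [ 0.634 -0.002  0.344] [ 0.641 -0.003  0.343] [ 0.65  -0.004  0.342]
149 317 [0.635 0.015 0.326] [ 0.633 -0.005  0.338] [ 0.641 -0.003  0.335] [ 0.651 -0.005  0.334]
152 317 [0.632 0.008 0.322] [ 0.635 -0.001  0.327] [ 0.641 -0.004  0.328] [ 0.651 -0.005  0.326]
155 317 [0.633 0.009 0.313] [ 0.636 -0.001  0.319] [ 0.643 -0.002  0.318] [ 0.652 -0.004  0.317]
158 317 [0.632 0.005 0.308] [ 0.635 -0.005  0.313] [ 0.644 -0.001  0.309] [ 0.653 -0.003  0.308]
161 317 [0.633 0.006 0.299] [ 0.635 -0.005  0.305] [ 0.644 -0.002  0.301] [ 0.655 -0.     0.298]
164 317 [0.632 0.004 0.292] [ 0.636 -0.003  0.296] [ 0.644 -0.004  0.294] [ 0.654 -0.005  0.293]
167 317 [0.633 0.003 0.284] [ 0.637 -0.004  0.287] [ 0.645 -0.003  0.285] [ 0.654 -0.004  0.284]
170 317 [0.64  0.018 0.264] [ 0.639 -0.001  0.276] [ 0.645 -0.003  0.276] [ 0.654 -0.006  0.276]
173 317 [0.772 0.297 0.034] [ 0.638 -0.003  0.27 ] [ 0.646 -0.003  0.267] [0.8   0.283 0.037]
176 317 [0.768 0.286 0.031] [ 0.637 -0.006  0.264] [ 0.643 -0.01   0.265] [0.799 0.279 0.028]
179 317 [0.769 0.287 0.019] [ 0.637 -0.008  0.256] [ 0.639 -0.019  0.263] [0.802 0.285 0.012]
182 317 [0.769 0.286 0.008] [0.78  0.288 0.003] [ 0.635 -0.03   0.263] [ 0.643 -0.034  0.264]
185 317 [0.665 0.066 0.179] [0.775 0.275 0.002] [ 0.634 -0.033  0.257] [ 0.636 -0.048  0.267]
188 317 [0.662 0.057 0.176] [ 0.771  0.265 -0.001] [ 0.779  0.261 -0.001] [ 0.636 -0.05   0.26 ]
```

The tips measure z≈0.272 in the side view, against 0.242 expected from the stated 19 mm. They rest just above the bar (side crop (590,228)) and closed over it, so the bar isn't gripped. The sideways position is right. Back off, open, and go about 3 cm deeper, using a partial opening so I can check.

jog_arm --targets '[[6,[0,-1,0],0],[6,[0,-1.5,0],0],[6,[0,-1.5,0],0],[6,[0,-1.5,0],0],[6,[0,-1.5,0],0],[6,[0,-1.5,0],0],[6,[0,-1.5,0],0],[6,[0,-1.5,0],0],[6,[0,-1.5,0],0],[6,[0,-1.5,0],0]]'

```text
time_s: 5.7
ee_pos: [0.6456, 0.0069, 0.2758]
eef_rot: [-1.571, -0.0, -0.157]
force: [0.0, 0.3, -0.2]
grip_width: 0.0601
```

```bash
python3 - <<'E'
from h import *
o=ctrl.get_obs();print(o['time_s'],o['ee_pos'],o['grip_width'],o['force'])
P=pts(grab('side')).reshape(-1,3)
s=(P[:,:2]-[.6456,.0069])@[.157,.988];x=(P[:,:2]-[.6456,.0069])@[.988,-.157]
for sg in(-1,1):
  m=(abs(s)<.02)&(sg*x>.02)&(sg*x<.06)&(P[:,2]>.21)&(P[:,2]<.35);print(sg,m.sum(),P[m,2].min() if m.any() else 0, np.sort(P[m,2])[:8])
P=pts(dict(np.load('side.npz'))).reshape(-1,3)
E
```

```text
5.7 [0.645597   0.00691749 0.27582236] 0.060055997292908565 [ 0.01288493  0.25472616 -0.22924833]
-1 172 0.28259063733119527 [0.28259064 0.28352682 0.28409281 0.28493665 0.28623104 0.28679598
 0.28729586 0.28809693]
1 181 0.28107617182916633 [0.28107617 0.28274364 0.28310008 0.28329669 0.28350013 0.28354681
 0.28436684 0.28460334]
```

Tips confirmed at 6–8 mm above the reported TCP. Lower so they reach about 0.24.

jog_arm --targets '[[6,[0,1.5,0],0],[6,[0,3,0],0],[6,[0,4.4,0],0],[6,[0,4.4,0],0],[0,[0,4.4,0],0],[0,[0,4.4,0],0],[0,[0,4.4,0],0],[0,[0,4.4,0],0],[0,[0,4.4,0],0],[0,[0,4.4,0],0]]' --grip_force 25

```text
time_s: 6.75
ee_pos: [0.6456, 0.0069, 0.2319]
eef_rot: [-1.571, -0.0, -0.157]
force: [0.5, -1.1, 0.4]
grip_width: 0.0155
```

jog_arm --targets '[[0,[0,0,0],0],[0,[0,0,0],0],[0,[0,0,0],0],[0,[0,0,0],0],[0,[0,0,0],0],[0,[0,0,0],0],[0,[0,0,0],0],[0,[0,0,0],0]]'

```text
time_s: 7.55
ee_pos: [0.6457, 0.0069, 0.2319]
eef_rot: [-1.571, -0.0, -0.157]
force: [1.3, -0.1, 2.6]
grip_width: 0.0139
```

```bash
sed -i 's/^p=np.array(\[.631,.0065,.15\])/OFF=np.array([0,0,.0285]);o["ee_pos"]=o["ee_pos"]+OFF;p=np.array([.631,.0065,.15])/' plan.py; python3 plan.py
```

```text
7.55 [0.64568195 0.00691999 0.23191987] [-1.57076517e+00 -3.07864380e-04 -1.56992413e-01] [ 1.30231327 -0.05327606  2.56852794] 0.013935088764291156
tilt 0.6791588171668083 yaw -0.8516625604754465
now tilt -0.12999759334783587 r 0.11135949628230765
([-0.9, -0.1, -0.3], 0.0)
([-1.8, -0.1, -0.3], 0.0)
([-2.7, -0.0, -0.3], 0.0)
([-3.6, 0.1, -0.3], 0.0)
([-4.5, 0.3, -0.3], 0.0)
([-5.3, 0.6, -0.3], 0.0)
([-6.2, 0.9, -0.3], 0.0)
([-7.0, 1.4, -0.3], 0.0)
([-7.7, 1.8, -0.3], 0.0)
([-8.4, 2.4, -0.3], 0.0)

([-8.4, 2.4, 0.2], 0.07)
([-8.4, 2.4, 0.7], 0.14)
([-8.3, 2.4, 1.2], 0.21)
([-8.2, 2.4, 1.6], 0.28)
([-8.0, 2.4, 2.1], 0.35)
([-7.8, 2.4, 2.6], 0.42)
([-7.6, 2.4, 3.0], 0.49)
([-7.4, 2.4, 3.4], 0.56)
([-7.1, 2.4, 3.8], 0.63)
([-6.8, 2.4, 4.2], 0.69)
```

Gripped at 13.9 mm. Tilt forward, in halves.

jog_arm --targets '[[0,[-0.5,0,0],0],[0,[-0.9,-0.1,0],0],[0,[-1.4,-0.1,0],0],[0,[-1.8,-0.1,0],0],[0,[-2.3,0,0],0],[0,[-2.7,0,0],0],[0,[-3.2,0.1,0],0],[0,[-3.6,0.1,0],0],[0,[-4,0.2,0],0],[0,[-4,0.2,0],0]]'

```text
time_s: 8.55
ee_pos: [0.6055, 0.0134, 0.2298]
eef_rot: [-1.571, 0.001, -0.157]
force: [-0.3, 1.9, 4.4]
grip_width: 0.0141
```

```bash
python3 plan.py
```

```text
8.55 [0.60546563 0.01338496 0.22978332] [-1.57072887e+00  9.15230728e-04 -1.56843852e-01] [-0.29867337  1.9021404   4.3700449 ] 0.014071307504435174
tilt 0.6791588171668083 yaw -0.8516625604754465
now tilt 0.23823609005088672 r 0.11143059471270425
([-0.5, 0.1, -0.3], 0.0)
([-0.9, 0.3, -0.3], 0.0)
([-1.4, 0.4, -0.3], 0.0)
([-1.9, 0.6, -0.3], 0.0)
([-2.3, 0.8, -0.3], 0.0)
([-2.7, 1.1, -0.3], 0.0)
([-3.2, 1.3, -0.3], 0.0)
([-3.6, 1.6, -0.3], 0.0)
([-4.0, 1.9, -0.3], 0.0)
([-4.4, 2.2, -0.3], 0.0)

([-4.4, 2.2, 0.2], 0.07)
([-4.3, 2.2, 0.7], 0.14)
([-4.2, 2.2, 1.2], 0.21)
([-4.1, 2.2, 1.6], 0.28)
([-3.9, 2.2, 2.1], 0.35)
([-3.8, 2.2, 2.6], 0.42)
([-3.6, 2.2, 3.0], 0.49)
([-3.3, 2.2, 3.4], 0.56)
([-3.0, 2.2, 3.8], 0.63)
([-2.7, 2.2, 4.2], 0.69)
```

Going well, forces are low. Finish the tilt, then swivel.

jog_arm --targets '[[0,[-0.5,0.1,0],0],[0,[-0.9,0.3,0],0],[0,[-1.4,0.4,0],0],[0,[-1.9,0.6,0],0],[0,[-2.3,0.8,0],0],[0,[-2.7,1.1,0],0],[0,[-3.2,1.3,0],0],[0,[-3.6,1.6,0],0],[0,[-4.0,1.9,0],0],[0,[-4.4,2.2,0],0]]'

```text
time_s: 9.55
ee_pos: [0.5624, 0.0201, 0.2075]
eef_rot: [-1.571, -0.0, -0.157]
force: [5.6, 2.6, 2.2]
grip_width: 0.0147
```

jog_arm --targets '[[0,[0,0,0.5],0.07],[0,[0,0,1.0],0.14],[0,[0.1,0,1.5],0.21],[0,[0.3,0,1.9],0.28],[0,[0.4,0,2.4],0.35],[0,[0.6,0,2.9],0.42],[0,[0.8,0,3.3],0.49],[0,[1.1,0,3.7],0.56],[0,[1.4,0,4.1],0.63],[0,[1.7,0,4.5],0.69]]'

```text
time_s: 10.55
ee_pos: [0.5854, 0.0621, 0.2073]
eef_rot: [-1.573, 0.002, -0.85]
force: [-2.4, 1.0, 4.7]
grip_width: 0.0144
```

```bash
cat > chk.py <<'E'
from h import *
import sys
o=ctrl.get_obs();print(o['time_s'],o['ee_pos'],o['eef_rot'],o['force'],o['grip_width'])
p=np.array([.631,.0065,.15])
for c in('top','side'):
    d=grab(c);P=pts(d).reshape(-1,3)
    q=P-p;m=(np.linalg.norm(q,axis=1)<.13)
    # lens: bright white pixels
    hsv=cv2.cvtColor(d['img'],cv2.COLOR_RGB2HSV).reshape(-1,3)
    k=(np.hypot(q[:,0],q[:,1])<.11)&(P[:,2]>.08)&(P[:,2]<.21)&(np.linalg.norm(q,axis=1)<.1)
    Q=q[k]
    # bar: radius ~ .1-.12 from pivot, high
    b=P[(np.hypot(q[:,0]+.05,q[:,1]-.05)<.09)&(P[:,2]>.215)&(P[:,2]<.255)]
    if len(b)>5:print(c,'bar',len(b),cv2.minAreaRect((b[:,:2]*1000).astype(np.float32)),b[:,2].max())
    # dominant plane normal in head cloud (RANSAC)
    rng=np.random.default_rng(0);best=(0,)
    for _ in range(1500):
        a=Q[rng.choice(len(Q),3,False)];n=np.cross(a[1]-a[0],a[2]-a[0]);l=np.linalg.norm(n)
        if l<3e-4:continue
        n/=l;r=abs((Q-a[0])@n)<.002;
        if r.sum()>best[0]:best=(r.sum(),r)
    R=Q[best[1]];n=np.linalg.svd(R-R.mean(0))[2][2];n*=np.sign(n[2]);print(c,'plane',best[0],len(Q),n,'dist',R.mean(0)@n,'yaw',np.arctan2(n[1],n[0]),'elev',np.arcsin(n[2]))
t=np.load('top.npz')['img'][110:250,180:330];s=np.load('side.npz')['img'][130:280,210:370]
cv2.imwrite('pics/%s.png'%sys.argv[1],np.hstack([cv2.resize(t,(400,400),interpolation=cv2.INTER_CUBIC),cv2.resize(s,(400,400),interpolation=cv2.INTER_CUBIC)])[...,::-1])
E
python3 chk.py k1
```

```text
10.55 [0.58541068 0.06207722 0.2073044 ] [-1.57325206  0.00199711 -0.84956468] [-2.40476225  1.03291913  4.69597551] 0.01436337525466392
top bar 16 ((572.4769897460938, 27.82524871826172), (68.1214599609375, 10.544059753417969), 48.219417572021484) 0.24531914226318596
top plane 316 1185 [ 0.48030648 -0.55679868  0.67770268] dist 0.011713232030972789 yaw -0.8590203496601453 elev 0.7446339349501313
side bar 360 ((583.537353515625, 56.839500427246094), (129.82821655273438, 41.452816009521484), 41.08415222167969) 0.25479659334207816
side plane 505 1943 [ 0.50183052 -0.57271272  0.64820233] dist 0.02315730509163768 yaw -0.851267694602426 elev 0.7052212662895379
```

View pics/k1.png

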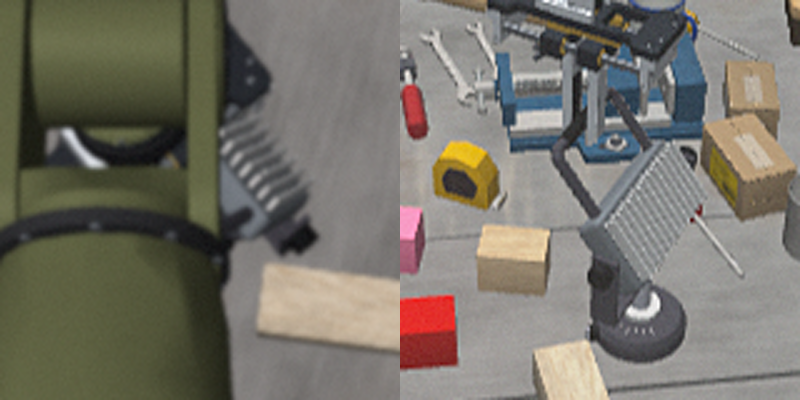

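The side crop shows the head facing the short offcut. The measured yaw is -0.855 (wanted -0.852) and the tilt about 0.71 (wanted 0.68), well inside tolerance. Release and rise.

jog_arm --targets '[[5,[0,0,0],0],[5,[0,0,0],0],[5,[0,0,0],0],[5,[0,0,0],0],[5,[0,0,0],0],[5,[0,0,0],0],[5,[0,0,0],0],[5,[0,0,0],0],[5,[0,-2,0],0],[5,[0,-5,0],0]]'

```text
time_s: 11.65
ee_pos: [0.5858, 0.0618, 0.2569]
eef_rot: [-1.573, 0.002, -0.847]
force: [0.3, 0.0, -0.1]
grip_width: 0.0503
```

jog_arm --targets '[[5,[0,-5,0],0],[5,[0,-10,0],0],[5,[0,-12,0],0],[5,[4,-12,-4],0],[5,[4,-12,-8],0],[5,[0,-12,-12],0],[5,[-4,-12,-16],0],[5,[-8,-12,-20],0],[5,[-12,-12,-24],0],[5,[-12,-12,-24],0]]'

```text
time_s: 12.65
ee_pos: [0.3244, -0.0069, 0.3783]
eef_rot: [-1.569, -0.002, -0.847]
force: [0.2, 0.8, -0.5]
grip_width: 0.0502
```

```bash
python3 chk.py k2; sed -n 1,10p m.py > m2.py; python3 m2.py
```

```text
12.65 [ 0.32443359 -0.0069088   0.37826791] [-1.56941441 -0.00164388 -0.84691008] [ 0.23771685  0.76431856 -0.53563482] 0.05024589908786692
top bar 507 ((588.862548828125, 54.09724426269531), (126.97078704833984, 29.781734466552734), 41.336830139160156) 0.24471663314665437
top plane 563 2429 [ 0.40047395 -0.44751012  0.79959696] dist 0.016563456730547182 yaw -0.8408096018552462 elev 0.9266237904036441
side bar 280 ((589.2855834960938, 53.001380920410156), (129.04498291015625, 30.333587646484375), 40.25865936279297) 0.24319833156099335
side plane 501 1929 [ 0.49758025 -0.57755527  0.64718143] dist 0.023396524944308827 yaw -0.8596474099661787 elev 0.703881321987904  File "m2.py", line 10
    for cam in('top','side'):
IndentationError: expected an indented block after 'for' statement on line 10
```

View pics/k2.png

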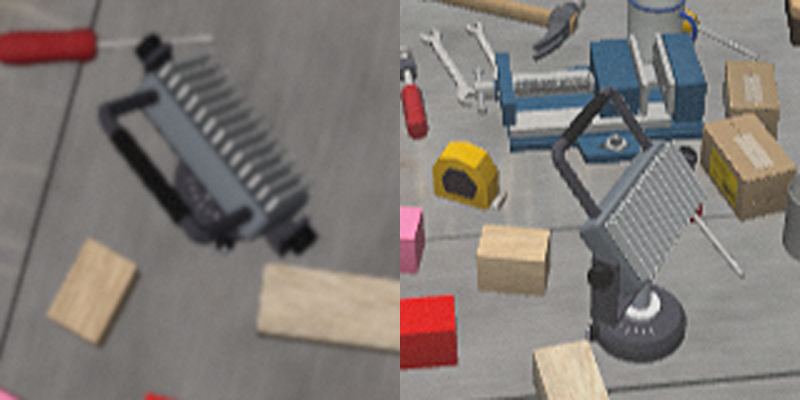

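```bash
sed -n 1,9p m.py > m2.py; python3 m2.py; python3 -c "
from station import ctrl
print(ctrl.get_obs()['force']);print(ctrl.hand_in())"
```

```text
short z 0.048 ((529.3079833984375, 122.91087341308594), (50.37562561035156, 75.15340423583984), 63.65926742553711) [528.72003 122.41514] [ 16  75 193]
far z 0.048 ((943.1115112304688, 64.51139068603516), (52.53143310546875, 75.46158599853516), 47.0515022277832) [944.2156    63.568043] [ 16  76 184]
long z 0.044 ((522.7857055664062, -97.22858428955078), (139.92762756347656, 58.46506881713867), 84.6286392211914) [522.22723  -97.001076] [ 18  51 194]
[-0.41206064 -0.60110356 -0.13110998]
the job is handed in; nothing more can be done
None
```

I gripped the lamp's handle, tipped the head forward and swivelled the yoke until it faced the short offcut at (0.529, 0.123). Then I let go, moved the arm clear and handed the job in at about 13 s.

**Final aim:** the yaw measured -0.86 rad from the side view, against the -0.85 wanted. The tilt measured 0.70 rad from the side view and 0.66 from the handle's height, against 0.68 wanted. That puts the beam a few millimetres from the block's centre; the limit is 30 mm.

**Offcuts:** both lie within 1 mm of where they started, and the gripper was clear of everything at hand-in.

**Checks that disagreed:**
- **Top-view tilt:** the plane fit from the top camera gave 0.93 rad. I discarded it because it mixed the cooling fins and the top of the head. The side view and handle height both contradict it.
- **Finger length:** the fingertips sat about 3 cm higher than the stated 19 mm ahead of the TCP. The first grip closed above the bar, pressing it with about 5 N, so I went 3 cm deeper and gripped again.
- **Second block of the same size:** there is one behind the lamp at about (0.94, 0.06). I ruled it out because it lies beyond the swivel range.

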